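# Put the remotes and LED candles on charge

## Robot

A 6-joint arm with a two-finger parallel gripper is mounted at the origin on the work surface. World frame = base frame: x ahead of the robot, y to its left, z up, the work surface at z = 0. Lengths are in mm, angles in rad, forces in N, time in s.
With the tool pointing down it reaches from about 300 to 775 mm from the base axis. Payload 14.6 kg.
Tool frame: the origin (TCP) lies on the centre line of the jaws, within the pads' length; the fingertips stand 19 mm ahead of it and the grasp point (between the pads) is the TCP (bot.tip_reach is the distance from the TCP to the fingertips, in mm); z points along the fingers, y is the line along which they close (so a half turn about z gives the same grasp; the last joint's range is limited). The gripper opens to 85 mm and grips with 20 to 120 N. Pads are 22 mm wide; open, the fingers measure 114 mm over their backs; the gripper's body (76 mm by 85 mm) begins 54 mm behind the grasp point. The pads swing forward as they close: fully open they stand 13 mm farther back than shut.
Start: joints at [-1.347, 0.3, 1.521, -0, 1.321, -0.067], TCP at [157.688, -526.9, 250.281] pointing down, gripper open.
Joint ranges: [-3.03, 3.03], [-0.79, 2.21], [0.23, 2.52], [-1.04, 4.18], [0, 3.07], [-2.55, 2.55]. Speed limits (rad/s): [2.22, 2.22, 2.57, 3.14, 3.14, 3.14].

## Interface

Orientations are given as a unit quaternion [w, x, y, z].
In Python, from rig import bot gives the robot as it stands. Calls block until the motion is done:
- bot.move_to(position, orientation): joint-space move of the TCP to a pose.
- bot.servo_line(position, attitude=None, speed=150, until_force=None): straight line of the TCP; attitude=None keeps the orientation; speed is the mean speed in mm/s. With until_force (N) it stops when the force on the tool has changed by that much, and returns True; else False.
- bot.move_joints(angles): joint-space move.
- bot.move_gripper(opening, grip_force=None): finger opening in mm; grip_force is the grip in N (None keeps the last); returns when the fingers have stopped.
- bot.dwell(seconds).
- bot.ik(position, orientation): joint angles nearest the present ones, or None.
- bot.read_state(): the state.
- bot.read_camera(name): name is "scene" or "side" or "wrist"; returns a dict with "image" (384x512x3 uint8, blue, green, red), "depth" (384x512 float32, mm along the optical axis (not along the pixel's ray), 0 where there is no reading), "fovy" (degrees; the focal length in pixels is half the picture's height over the tangent of half this angle, whatever the lens; pixels are square), "cx", "cy" (the principal point, pixels), "k1" (the pictures are not rectified: a ray, as slopes to the right and down, at radius r is drawn at 1 + k1 r^2 times it, then the intrinsics apply), "eye" and "attitude" of the camera in the world; the wrist camera has in their place "mount" (4x4, takes a point from camera to tool coordinates, whose origin is the TCP and whose axes are the flange's). Camera axes: x right, y down, z forward; pixel columns grow to the right and rows downward; lengths in mm; the calibration is good to about 2 mm. A picture is of the moment at which its call begins: read the wrist's pose just before it.
A pose or a line that the arm cannot do raises bot.MotionError and nothing moves.
- bot.finish_job(): hands the job in; it is judged then, once.
The state is a dict: "clock": time; "joint_positions": joint angles; "qvel": joint speeds; "effort": joint torques, N m; "ee_pos": TCP position; "tool_rot": TCP orientation; "ft_force": force on the tool from outside, world axes, zero at the start; "moment": the same for the moment, N m; "grip_width": finger opening in mm; "grip_force": force on a finger pad.
Only numpy, scipy, OpenCV 4.12 (cv2) and the standard library are available. Lean on these libraries where they do the work, as an engineer would, in place of code of your own. Each camera call takes 0.05 s, during which the arm holds its last target. There are 200 camera calls.

## Task

Put everything on charge: lift each remote off its peg and stand it upright on a remote place of the charging station, and set each LED candle on a candle place, all pushed fully home over the alignment pegs. When every remote and candle is seated, flip the station's switch over to on; do not let a remote fall over, and leave the bowl and the glass votive holder where they are.

Things in the scene. Friction and masses are not known exactly. Their poses are not given: they have to be found in the camera images.
- pegboard: Fixed oak panel with perforated strip, 300 mm long (own y), 158 tall. Origin: shelf height, middle of front face; front faces own -x. Three 6 mm pegs stick out 49 mm along own -x at own y = -100 (peg 1), 0 (peg 2), +100 mm (peg 3), axis 146 mm up, ends turned up to 154 mm. A loop hung on a peg must rise 6 to 12 mm to clear the upturned end, then come off 45 mm along own -x.
- station: Fixed grey plastic charging station, slab 150 mm (own x) x 380 mm (own y) x 18 mm high, origin at the centre of its underside. On top: a row of three remote places (own x = -40 mm), a row of four candle places (own x = +40 mm), and the toggle switch near the -y end of the remote row.
- remote_place_1 (a point): Remote place 1: point on the station's top face (18 mm up). Two brass alignment pegs, 6 mm in diameter, 12 mm tall with tapered tips, 10 mm either side of this point along the station's y. A remote goes here upright, pegs in its two pockets, either way round; its underside then rests on the top face.
- remote_place_2 (a point): Remote place 2: point on the station's top face (18 mm up). Two brass alignment pegs, 6 mm in diameter, 12 mm tall with tapered tips, 10 mm either side of this point along the station's y. A remote goes here upright, pegs in its two pockets, either way round; its underside then rests on the top face.
- remote_place_3 (a point): Remote place 3: point on the station's top face (18 mm up). Two brass alignment pegs, 6 mm in diameter, 12 mm tall with tapered tips, 10 mm either side of this point along the station's y. A remote goes here upright, pegs in its two pockets, either way round; its underside then rests on the top face.
- candle_place_1 (a point): Candle place 1: centre point on the station's top face (18 mm up). One brass alignment peg 12 mm in diameter, 9 mm tall with a tapered tip, stands on this point. A candle goes here upright over the peg; its underside then rests on the top face. Neighbouring candle places are 90 mm apart.
- candle_place_2 (a point): Candle place 2: centre point on the station's top face (18 mm up). One brass alignment peg 12 mm in diameter, 9 mm tall with a tapered tip, stands on this point. A candle goes here upright over the peg; its underside then rests on the top face. Neighbouring candle places are 90 mm apart.
- candle_place_3 (a point): Candle place 3: centre point on the station's top face (18 mm up). One brass alignment peg 12 mm in diameter, 9 mm tall with a tapered tip, stands on this point. A candle goes here upright over the peg; its underside then rests on the top face. Neighbouring candle places are 90 mm apart.
- candle_place_4 (a point): Candle place 4: centre point on the station's top face (18 mm up). One brass alignment peg 12 mm in diameter, 9 mm tall with a tapered tip, stands on this point. A candle goes here upright over the peg; its underside then rests on the top face. Neighbouring candle places are 90 mm apart.
- switch (a joint): Angle in rad of the station's toggle switch: near 0 = off, lever leaning towards the station's -x; 1.0 = on, leaning towards its +x. Stays where it is left; a light push (a few N) near the tip moves it.
- switch_tip (a point): Centre of the small ball at the tip of the switch lever, 50 mm from its pivot; the pivot axis lies along the station's y, so the tip swings about 48 mm along the station's x between off and on.
- remote_a: Black remote, upright: body 40 mm wide (own y), 20 thick (own x; buttons on -x face), 110 tall, plus a rigid loop on top (30 wide, 8 thick, 110 to 135 mm up; opening 20 wide, 110 to 130 up). Underside: two 10 x 10 mm pockets, 16 deep, at own y = +-10 mm. Origin: underside centre. 0.12 kg. Hangs by its loop on peg 1, underside 19 mm above the shelf. Two or all three remotes are present.
- remote_b: Black remote, upright: body 40 mm wide (own y), 20 thick (own x; buttons on -x face), 110 tall, plus a rigid loop on top (30 wide, 8 thick, 110 to 135 mm up; opening 20 wide, 110 to 130 up). Underside: two 10 x 10 mm pockets, 16 deep, at own y = +-10 mm. Origin: underside centre. 0.12 kg. Hangs by its loop on peg 2, underside 19 mm above the shelf. Two or all three remotes are present.
- remote_c: Black remote, upright: body 40 mm wide (own y), 20 thick (own x; buttons on -x face), 110 tall, plus a rigid loop on top (30 wide, 8 thick, 110 to 135 mm up; opening 20 wide, 110 to 130 up). Underside: two 10 x 10 mm pockets, 16 deep, at own y = +-10 mm. Origin: underside centre. 0.12 kg. Hangs by its loop on peg 3, underside 19 mm above the shelf. Two or all three remotes are present.
- candle_a: Rechargeable LED candle, white plastic, upright cylinder 50 mm in diameter and 38 mm tall with a small flame-shaped tip (12 mm wide, 15 mm tall) on top; underside has a central square bore 17 x 17 mm, 11 mm deep. Origin: centre of the underside. 70 g. Stands loose on the shelf at the start; three or four of the four are present.
- candle_b: Rechargeable LED candle, white plastic, upright cylinder 50 mm in diameter and 38 mm tall with a small flame-shaped tip (12 mm wide, 15 mm tall) on top; underside has a central square bore 17 x 17 mm, 11 mm deep. Origin: centre of the underside. 70 g. Stands loose on the shelf at the start; three or four of the four are present.
- candle_c: Rechargeable LED candle, white plastic, upright cylinder 50 mm in diameter and 38 mm tall with a small flame-shaped tip (12 mm wide, 15 mm tall) on top; underside has a central square bore 17 x 17 mm, 11 mm deep. Origin: centre of the underside. 70 g. Stands loose on the shelf at the start; three or four of the four are present.
- candle_d: Rechargeable LED candle, white plastic, upright cylinder 50 mm in diameter and 38 mm tall with a small flame-shaped tip (12 mm wide, 15 mm tall) on top; underside has a central square bore 17 x 17 mm, 11 mm deep. Origin: centre of the underside. 70 g. Stands loose on the shelf at the start; three or four of the four are present.
- bowl: Bystander: grey ceramic bowl, 120 mm across, 50 mm high, origin at the centre of its underside.
- votive: Bystander: clear glass votive holder, 72 mm across, 65 mm high, origin at the centre of its underside.
Things that resemble listed ones, but are neither listed nor needed, are in the scene too. Leave any pink or yellow look-alike of the remote_a alone.

How it is judged (in metres and radians):
On the way, in this order (a step that is already met when the one before it is completed fails the run):
1. every remote and candle present is seated on a place of the station ((distance between remote_a and remote_place_1 below 0.005 m or distance between remote_a and remote_place_2 below 0.005 m or distance between remote_a and remote_place_3 below 0.005 m) and angle between each of remote_a, remote_b, remote_c, candle_a, candle_b, candle_c, candle_d's own z axis and vertical below 0.07 rad and (distance between remote_b and remote_place_1 below 0.005 m or distance between remote_b and remote_place_2 below 0.005 m or distance between remote_b and remote_place_3 below 0.005 m) and (distance between remote_c and remote_place_1 below 0.005 m or distance between remote_c and remote_place_2 below 0.005 m or distance between remote_c and remote_place_3 below 0.005 m) and (distance between candle_a and candle_place_1 below 0.005 m or distance between candle_a and candle_place_2 below 0.005 m or distance between candle_a and candle_place_3 below 0.005 m or distance between candle_a and candle_place_4 below 0.005 m) and (distance between candle_b and candle_place_1 below 0.005 m or distance between candle_b and candle_place_2 below 0.005 m or distance between candle_b and candle_place_3 below 0.005 m or distance between candle_b and candle_place_4 below 0.005 m) and (distance between candle_c and candle_place_1 below 0.005 m or distance between candle_c and candle_place_2 below 0.005 m or distance between candle_c and candle_place_3 below 0.005 m or distance between candle_c and candle_place_4 below 0.005 m) and (distance between candle_d and candle_place_1 below 0.005 m or distance between candle_d and candle_place_2 below 0.005 m or distance between candle_d and candle_place_3 below 0.005 m or distance between candle_d and candle_place_4 below 0.005 m)), for 0.2 s.
2. the switch is flipped to on (value of joint switch above 0.8 rad), for 0.2 s.
At the end, for the whole second after the job is handed in: Every remote present stands on a remote place and every candle present on a candle place, underside centre within 5 mm of the place's point (so fully down over the pegs), within 4 degrees of upright, at rest; the switch is past 0.8 rad (all of step 1 and linear speed of each of remote_a, remote_b, remote_c, candle_a, candle_b, candle_c, candle_d below 0.03 m/s and value of joint switch above 0.8 rad); the robot touches nothing.
It fails at once if the bowl or the votive holder is shifted by more than 30 mm (distance of any of bowl, votive from where it was at the start of the episode above 0.03 m).
It fails at once if a remote falls over (angle between any of remote_a, remote_b, remote_c's own z axis and vertical above 1 rad).
Of remote_a, remote_b, remote_c only 2 to 3 are there at a start; the rules pass over those that are not, and their reading is None.
Of candle_a, candle_b, candle_c, candle_d only 3 to 4 are there at a start; the rules pass over those that are not, and their reading is None.
At some moment in a run one of candle_a, candle_b, candle_c, candle_d may be knocked a few centimetres aside while the robot is not near it.
It also fails if it takes over 210 s, if anything falls off the work surface, if the arm or the gripper's body presses on something with over 40 N, if the wrist force passes 120 N, or if a joint passes its speed limit or range.

## Working session

There is one attempt and no reset: what is moved stays moved. The work goes in short steps, each a Python script; the robot and the scene stay as the last script left them, time stands still between calls to the robot, and variables do not carry over. Pictures are saved under pics/ and viewed, at most 14 in all, crops included, and the job is handed in when it is done.

```bash
ls; mkdir -p pics; cat > h.py <<'E'
import numpy as np, cv2
from rig import bot
from scipy.spatial.transform import Rotation as R
def q2R(q): return R.from_quat([q[1],q[2],q[3],q[0]]).as_matrix()
def grab(n):
    s=bot.read_state(); c=bot.read_camera(n)
    if 'mount' in c:
        T=np.eye(4); T[:3,:3]=q2R(s['tool_rot']); T[:3,3]=s['ee_pos']; M=T@np.array(c['mount'])
        c['Rm'],c['t']=M[:3,:3],M[:3,3]
    else:
        a=np.array(c['attitude']); c['Rm']=q2R(a) if a.size==4 else a.reshape(3,3); c['t']=np.array(c['eye'],float)
    c['f']=192/np.tan(np.radians(c['fovy'])/2); return c
def ray(c,u,v):
    K=np.array([[c['f'],0,c['cx']],[0,c['f'],c['cy']],[0,0,1.]])
    p=cv2.undistortPoints(np.array([[[u,v]]],float),K,np.array([c['k1'],0,0,0,0]))[0,0]
    return np.array([p[0],p[1],1.])
def at_z(c,u,v,z):
    d=c['Rm']@ray(c,u,v); return c['t']+d*(z-c['t'][2])/d[2]
def at_depth(c,u,v,r=1):
    u0,v0=int(round(u)),int(round(v)); D=c['depth'][max(v0-r,0):v0+r+1,max(u0-r,0):u0+r+1]; D=D[D>0]
    return c['t']+c['Rm']@(ray(c,u,v)*np.median(D)) if D.size else None
def proj(c,P):
    p=c['Rm'].T@(np.array(P,float)-c['t']); x,y=p[:2]/p[2]; s=1+c['k1']*(x*x+y*y)
    return np.array([c['f']*x*s+c['cx'],c['f']*y*s+c['cy']])
def tri(obs):
    A=np.zeros((3,3));b=np.zeros(3)
    for c,u,v in obs:
        d=c['Rm']@ray(c,u,v); d/=np.linalg.norm(d); P=np.eye(3)-np.outer(d,d); A+=P;b+=P@c['t']
    return np.linalg.solve(A,b)
def cloud(c):
    """world xyz for every pixel (nan where no depth)"""
    K=np.array([[c['f'],0,c['cx']],[0,c['f'],c['cy']],[0,0,1.]])
    h,w=c['depth'].shape; g=np.stack(np.meshgrid(np.arange(w),np.arange(h)),-1).reshape(-1,1,2).astype(float)
    p=cv2.undistortPoints(g,K,np.array([c['k1'],0,0,0,0]))[:,0]
    D=c['depth'].reshape(-1,1).astype(float); D[D<=0]=np.nan
    return (c['t']+(np.c_[p,np.ones(len(p))]*D)@c['Rm'].T).reshape(h,w,3)
def down(yaw):
    """tool z down; closing line (tool y) at angle yaw from world y"""
    q=(R.from_euler('z',yaw)*R.from_euler('x',np.pi)).as_quat(); return [q[3],q[0],q[1],q[2]]
E
python3 - <<'E'
from h import *
import pickle
d={}
for n in ['scene','side','wrist']:
    c=grab(n); d[n]=c; print(n,c['t'],c['Rm'][:,2],c['fovy'],c['k1'],c['cx'],c['cy'])
    cv2.imwrite(f'pics/{n}.png',cv2.resize(c['image'],(800,600),interpolation=cv2.INTER_CUBIC))
pickle.dump(d,open('v0.pkl','wb'))
s=bot.read_state(); print(s['tool_rot'],s['clock']); print(d['wrist']['mount'])
E
```

```text
pics
scene [1216.78314073  338.39849179  852.22458341] [-0.59991192 -0.34508231 -0.72181985] 49.11059247219872 0.042885896574831196 257.1324102430298 196.02892162405843
side [392.31130994 952.9215368  728.13662523] [ 0.15770196 -0.82913297 -0.53634747] 45.863174570847725 -0.15775932748236374 259.22516333866196 193.82498989757175
wrist [ 230.53330475 -504.93126231  373.49408615] [-0.28773625 -0.08450958 -0.95397378] 63.61608855247431 -0.06264625520453337 258.47108628170264 191.0336084554219
[-4.23956122e-04  9.89448772e-01  1.44882529e-01 -3.11405719e-05] 0.15
[[ 3.32675759e-04 -9.53952645e-01 -2.99957063e-01  7.60691476e+01]
 [ 9.99999689e-01  5.32032925e-04 -5.82945301e-04 -1.13829104e-01]
 [ 7.15689246e-04 -2.99956776e-01  9.53952525e-01 -1.23698325e+02]
 [ 0.00000000e+00  0.00000000e+00  0.00000000e+00  1.00000000e+00]]
```

View pics/scene.png

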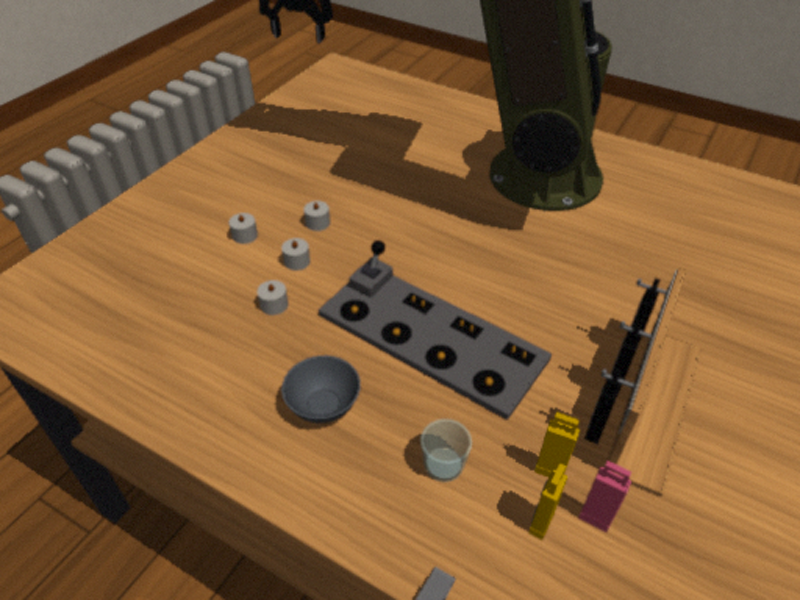

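View pics/side.png

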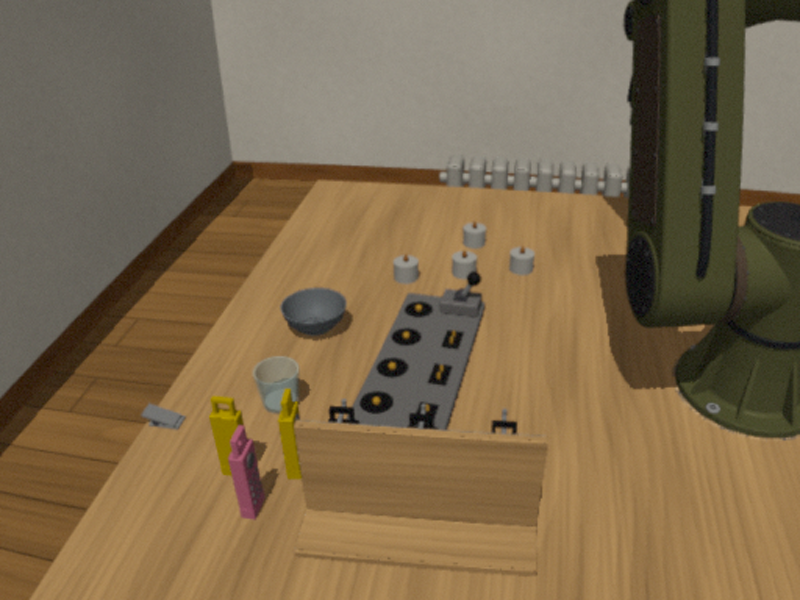

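Scene view shows four white candles at (243,228), (317,215), (295,254), (272,297). The station runs from (320,310) to (550,355), with the switch at (377,248), the bowl at (321,390) and the votive at (446,450). The yellow and pink look-alikes are at (558,445), (549,503) and (605,497). The side view shows black loops behind the board at (342,412), (423,415) and (504,427), so probably three remotes.

```bash
python3 - <<'E'
from h import *
import pickle
d=pickle.load(open('v0.pkl','rb')); a,b=d['scene'],d['side']; k=.64
def T(n,p,q):
    P=tri([(a,p[0]*k,p[1]*k),(b,q[0]*k,q[1]*k)]); e=np.linalg.norm(proj(a,P)-np.array(p)*k); print(n,P.round(1),'reproj',round(e,2), 'depth', at_depth(a,p[0]*k,p[1]*k))
for n,p,q in [('flA',(241,218),(475,225)),('flB',(317,205),(522,250)),('flC',(294,243),(464,253)),('flD',(271,288),(405,258)),
 ('switchball',(378,248),(473,279)),('cp1',(355,309),(418,309)),('cp2',(397,331),(405,337)),('cp3',(441,356),(392,366)),('cp4',(489,382),(376,401)),
 ('peg tip?1',(641,284),(504,414)),('peg2',(626,329),(424,404)),('peg3',(606,375),(345,403)),('bowl',(321,385),(315,305)),('votive',(446,450),(277,370))]: T(n,p,q)
im=a['image'][150:350,320:480]; im2=b['image'][235:370,100:370]
cv2.imwrite('pics/c1.png',np.hstack([cv2.resize(im,(400,500),interpolation=cv2.INTER_CUBIC),cv2.resize(cv2.resize(im2,(400,200),interpolation=cv2.INTER_CUBIC),(400,500))]))
E
```

```text
flA [ 498.6 -439.2   42.1] reproj 0.32 depth [ 501.42048382 -436.16694667   44.07612928]
flB [ 392.8 -333.4   45.6] reproj 0.03 depth [ 391.79167583 -334.21293884   44.59314179]
flC [ 508.3 -303.5   45.3] reproj 0.16 depth [ 509.91871908 -302.00983346   46.56565754]
flD [ 623.1 -267.3   43.8] reproj 0.47 depth [ 624.66287524 -265.77905084   44.11806208]
switchball [ 475.7 -138.3   83.6] reproj 0.21 depth [ 482.86023483 -133.58307133   90.25715855]
cp1 [ 573.2 -125.8   19.7] reproj 0.2 depth [ 577.22665048 -123.0219995    25.61461213]
cp2 [580.8 -35.6  20. ] reproj 0.6 depth [583.27788031 -34.58874984  25.2571286 ]
cp3 [588.3  52.1  20. ] reproj 0.34 depth [591.0532789   53.68531866  22.5203036 ]
cp4 [596.  142.3  19.9] reproj 0.37 depth [599.53334005 143.79355794  23.52444819]
peg tip?1 [399.4 291.2 148.3] reproj 0.76 depth [398.5093694  292.13012624 145.56167421]
peg2 [500.5 297.  151.7] reproj 2.93 depth [500.90144356 300.74849136 144.71017899]
peg3 [597.5 301.4 148.2] reproj 1.3 depth [599.4592887  303.15686756 147.33387859]
bowl [752.1 -69.2  46.1] reproj 0.49 depth [732.32107135 -86.34032369   9.94256523]
votive [755.2 144.8  56.7] reproj 3.59 depth [731.34803037 138.080801     3.57763271]
```

View pics/c1.png

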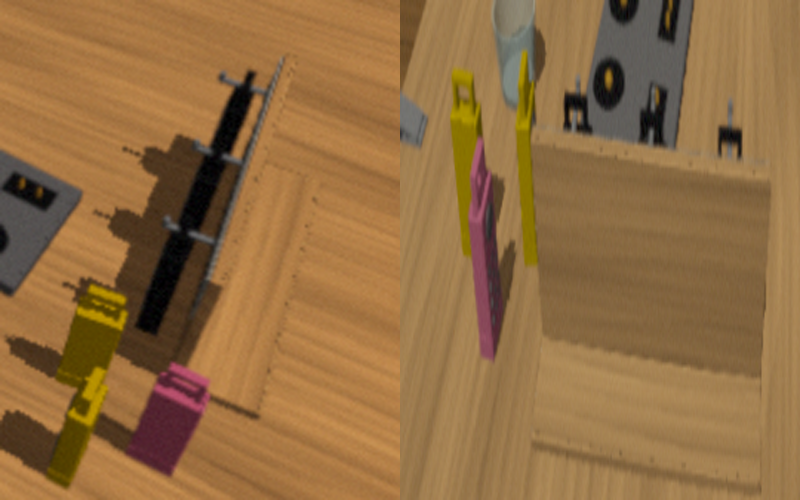

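The crop shows three black remotes hanging edge-on at pegs (645,285), (628,330) and (615,378), with only the yellow and pink ones elsewhere, so those are the decoys. Candle and station heights agree with the text. Next is a wrist survey of the station, candles and board.

```bash
python3 - <<'E'
from h import *
import pickle
ys=-0.085
def off(c,yaw,dx,z): return [c[0]+dx*np.cos(yaw),c[1]+dx*np.sin(yaw),z]
V={}
cands={'st0':((545,12),ys,61,330),'st1':((545,12),ys+np.pi,61,330),'ca':((505,-335),ys,61,330),'bd0':((498,290),np.pi/2+ys,40,330),'bd1':((498,290),-np.pi/2+ys,40,330)}
for n,(c,y,dx,z) in cands.items():
    print(n,[ (m,bot.ik(off(c,y+m*2*np.pi,dx,z),down(y)) is not None) for m in (0,)],np.round(bot.ik(off(c,y,dx,z),down(y)) or 0,2) if bot.ik(off(c,y,dx,z),down(y)) is not None else None)
for n in ['ca','st0','st1','bd0','bd1']:
    c,y,dx,z=cands[n]
    try:
        bot.move_to(off(c,y,dx,z),down(y)); bot.dwell(.2); V[n]=grab('wrist')
    except bot.MotionError as e: print(n,e)
    print(n,bot.read_state()['clock'])
pickle.dump(V,open('v1.pkl','wb'))
t=[cv2.resize(V[n]['image'],(400,300),interpolation=cv2.INTER_AREA) for n in V][:4]
while len(t)<4: t.append(t[0]*0)
cv2.imwrite('pics/w1.png',np.vstack([np.hstack(t[:2]),np.hstack(t[2:])])); print(list(V), bot.read_state()['ft_force'])
E
```

```text
Traceback (most recent call last):
ValueError: The truth value of an array with more than one element is ambiguous. Use a.any() or a.all()
```

```bash
python3 - <<'E'
from h import *
import pickle
ys=-0.085
def off(c,yaw,dx,z): return [c[0]+dx*np.cos(yaw),c[1]+dx*np.sin(yaw),z]
V={}
cands={'st0':((545,12),ys,61,330),'st1':((545,12),ys+np.pi,61,330),'ca':((505,-335),ys,61,330),'bd0':((498,290),np.pi/2+ys,40,330),'bd1':((498,290),-np.pi/2+ys,40,330)}
for n in ['ca','st0','st1','bd0','bd1']:
    c,y,dx,z=cands[n]
    try:
        bot.move_to(off(c,y,dx,z),down(y)); bot.dwell(.2); V[n]=grab('wrist')
        s=bot.read_state(); print(n,s['clock'],np.round(s['joint_positions'],2),np.round(s['ee_pos'],1))
    except bot.MotionError as e: print(n,e)
pickle.dump(V,open('v1.pkl','wb'))
t=[cv2.resize(V[n]['image'],(400,300),interpolation=cv2.INTER_AREA) for n in V][:4]
while len(t)<4: t.append(t[0]*0)
cv2.imwrite('pics/w1.png',np.vstack([np.hstack(t[:2]),np.hstack(t[2:])])); print(list(V), bot.read_state()['ft_force'])
E
```

```text
ca 2.0667 [-0.6   0.52  1.03  0.    1.59  1.06] [ 565.4 -340.7  330. ]
st0 3.6333 [-0.05  0.38  1.23 -0.    1.53  1.61] [605.9   6.1 329.9]
st1 6.525 [-0.04  0.1   1.58  0.    1.47 -1.53] [484.2  17.2 330. ]
bd0 8.625 [0.52 0.37 1.24 0.   1.53 0.61] [501.5 329.6 330.1]
bd1 the arm cannot take that pose within its joint ranges
['ca', 'st0', 'st1', 'bd0'] [0.34420731 0.61693549 0.05016623]
```

View pics/w1.png

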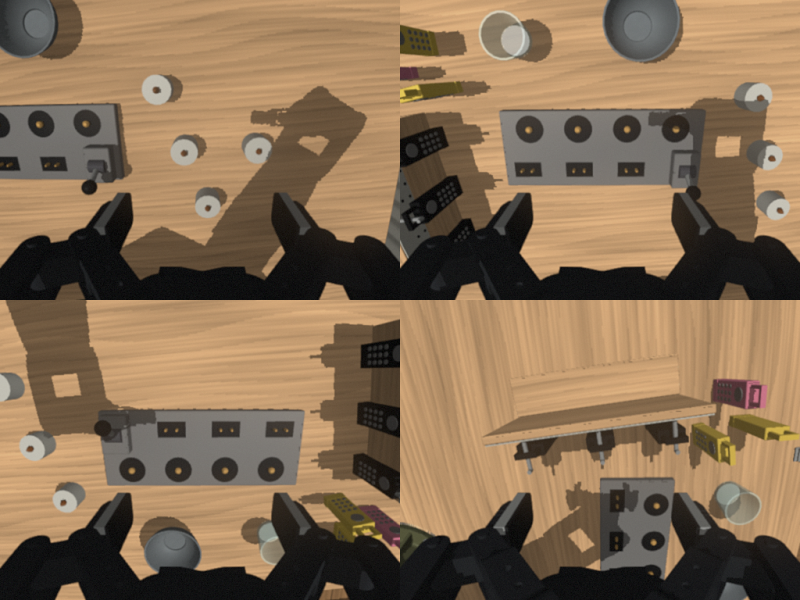

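Wrist views, composite pixels. Top left (ca): flames at (157,89), (184,152), (258,149), (207,205). Top right (st0) and bottom left (st1): the station with four candle pegs and three remote peg pairs. Bottom right (bd0): three black remotes on the pegs at (535,452), (600,445), (668,432), with yellow decoys beside them at (712,445) and (765,425).

```bash
cat >> h.py <<'E'
def blob(c,u,v,r,fn):
    """centroid of pixels within r of (u,v) satisfying fn(hsv,bgr) - component nearest"""
    u0,v0=max(int(u-r),0),max(int(v-r),0); im=c['image'][v0:int(v+r)+1,u0:int(u+r)+1]
    if im.size==0: return None
    m=fn(cv2.cvtColor(im,cv2.COLOR_BGR2HSV).astype(int)).astype(np.uint8)
    n,l,st,ce=cv2.connectedComponentsWithStats(m); 
    g=[(st[i,4],*(ce[i]+[u0,v0])) for i in range(1,n) if st[i,4]>=3]
    return sorted(g,key=lambda t:np.hypot(t[1]-u,t[2]-v))
brass=lambda h:(h[...,1]>110)&(h[...,2]>70)&(h[...,0]<28)
E
python3 - <<'E'
from h import *
import pickle
V=pickle.load(open('v1.pkl','rb'))
a,b=V['st0'],V['st1']
ps={'cp1':(573,-126,24),'cp2':(581,-36,24),'cp3':(588,52,24),'cp4':(596,142,24)}
for n,P in ps.items():
    o=[]
    for c in (a,b):
        p=proj(c,P); g=blob(c,*p,14,brass); o.append((c,*g[0][1:])) if g else print('none',n); print(n,p.round(0),[(int(x[0]),round(x[1],1),round(x[2],1)) for x in g[:3]])
    print('  tri',tri(o).round(1),'z23',[at_z(c,u,v,23).round(1) for c,u,v in o])
# remote pegs read from composite: a: x,y in (400..)*1.28 ; 
for n,pa,pb in [('r1',(658,170),(171.5,429.5)),('r2',(606,170),(226,429.5)),('r3',(578-50,170),(280,429.5))]:
    for c,p in ((a,((pa[0]-400)*1.28,pa[1]*1.28)),(b,(pb[0]*1.28,(pb[1]-300)*1.28))):
        g=blob(c,*p,34,brass); print(n,np.round(p),[(int(x[0]),round(x[1],1),round(x[2],1),at_z(c,x[1],x[2],26).round(1)[:2]) for x in g[:5]])
c=V['ca']
for q in [(157,89),(184,152),(258,149),(207,205)]:
    g=blob(c,q[0]*1.28,q[1]*1.28,14,lambda h:(h[...,1]>90)&(h[...,2]<200)); x=g[0]; print('flame',x[0],round(x[1],1),round(x[2],1),at_z(c,x[1],x[2],48).round(1))
# points in the board region from the st0/st1/bd0/scene clouds
for n in ('st0','st1'):
    X=cloud(V[n]).reshape(-1,3); I=V[n]['image'].reshape(-1,3).max(1)
    for x0,x1 in ((350,450),(450,550),(550,640)):
        m=(X[:,2]>45)&(X[:,2]<122)&(X[:,0]>x0)&(X[:,0]<x1)&(X[:,1]>200)&(X[:,1]<330)&(I<75)
        Q=X[m]
        if len(Q)>20: print(n,'remote',len(Q),Q.mean(0).round(1),np.percentile(Q,[3,50,97],axis=0).round(0).tolist())
    h=cv2.cvtColor(V[n]['image'],cv2.COLOR_BGR2HSV).reshape(-1,3); m=(X[:,2]>40)&(X[:,2]<150)&(X[:,1]>200)&((h[:,0]>25)&(h[:,0]<35)|(h[:,0]>150))&(h[:,1]>120)
    if m.any(): print('decoys x range',np.percentile(X[m],[1,50,99],axis=0).round(0).tolist())
o=[]
E
```

```text
cp1 [353. 166.] [(74, np.float64(352.9), np.float64(165.5))]
cp1 [169. 218.] [(70, np.float64(168.3), np.float64(218.1))]
  tri [ 573.1 -126.7   23. ] z23 [array([ 573.1, -126.7,   23. ]), array([ 573.1, -126.7,   23. ])]
cp2 [289. 165.] [(66, np.float64(290.3), np.float64(165.2))]
cp2 [228. 219.] [(62, np.float64(227.7), np.float64(218.2))]
  tri [580.9 -37.3  22.1] z23 [array([581.1, -37.3,  23. ]), array([580.6, -37.2,  23. ])]
cp3 [227. 166.] [(65, np.float64(227.1), np.float64(165.7))]
cp3 [287. 218.] [(61, np.float64(287.6), np.float64(218.0))]
  tri [588.1  52.4  22.7] z23 [array([588.1,  52.4,  23. ]), array([587.9,  52.4,  23. ])]
cp4 [164. 166.] [(69, np.float64(164.4), np.float64(165.8))]
cp4 [347. 218.] [(62, np.float64(347.2), np.float64(217.6))]
  tri [595.7 142.4  22. ] z23 [array([595.9, 142. ,  23. ]), array([595.2, 142.1,  23. ])]
r1 [330. 218.] [(21, np.float64(302.3), np.float64(217.8), array([500.2, -50.6]))]
r1 [220. 166.] [(18, np.float64(225.7), np.float64(166.4), array([500.8, -30.6])), (20, np.float64(211.6), np.float64(166.5), array([499.1, -50.5]))]
r2 [26
[... 857 characters left out ...]
 319.0, 90.0]]
st0 remote 1361 [501.9 305.2  86.8] [[480.0, 301.0, 48.0], [503.0, 304.0, 88.0], [518.0, 320.0, 120.0]]
st0 remote 1466 [599.5 305.8  86.6] [[580.0, 303.0, 47.0], [600.0, 305.0, 88.0], [618.0, 314.0, 120.0]]
decoys x range [[408.0, 302.0, 42.0], [517.0, 305.0, 93.0], [618.0, 315.0, 146.0]]
st1 remote 1342 [397.4 301.1  80.3] [[379.0, 299.0, 47.0], [397.0, 301.0, 82.0], [416.0, 303.0, 110.0]]
st1 remote 1475 [494.5 304.2  86.4] [[477.0, 301.0, 47.0], [494.0, 303.0, 87.0], [515.0, 315.0, 120.0]]
st1 remote 1362 [591.1 307.4  86.5] [[576.0, 303.0, 47.0], [589.0, 306.0, 87.0], [614.0, 321.0, 120.0]]
decoys x range [[379.0, 300.0, 46.0], [478.0, 303.0, 95.0], [592.0, 316.0, 130.0]]
```

```bash
python3 - <<'E'
from h import *
import pickle
V=pickle.load(open('v1.pkl','rb'))
for n in ('st0','st1'):
    X=cloud(V[n]).reshape(-1,3); h=cv2.cvtColor(V[n]['image'],cv2.COLOR_BGR2HSV).reshape(-1,3).astype(int); I=h[:,2]
    for xc in (397,497,597):
        m=(X[:,2]>50)&(X[:,2]<125)&(abs(X[:,0]-xc)<35)&(abs(X[:,1]-303)<5)&(I<90)
        Q=X[m]; p=np.polyfit(Q[:,0],Q[:,1],1); r=Q[:,1]-np.polyval(p,Q[:,0]); Q=Q[abs(r)<2]; p=np.polyfit(Q[:,0],Q[:,1],1)
        print(n,xc,len(Q),'slope',p[0].round(3),'y at xc',np.polyval(p,xc).round(1),'x 1,99%',np.percentile(Q[:,0],[1,99]).round(1),'z',np.percentile(Q[:,2],[1,99]).round(1))
# board front plane & top edge
X=cloud(V['bd0']).reshape(-1,3)
m=(abs(X[:,2]-158)<4)&(X[:,1]>250)&(X[:,1]<400); Q=X[m]; print('boardtop',len(Q),np.percentile(Q,[1,50,99],axis=0).round(1).tolist())
p=np.polyfit(Q[:,0],Q[:,1],1); print('top edge slope',p,'thickness',np.percentile(Q[:,1]-np.polyval(p,Q[:,0]),[2,98]))
# decoys from all
for n in V:
    X=cloud(V[n]).reshape(-1,3); h=cv2.cvtColor(V[n]['image'],cv2.COLOR_BGR2HSV).reshape(-1,3).astype(int)
    m=(X[:,2]>60)&(X[:,2]<140)&(X[:,1]>150)&(h[:,1]>170)&((abs(h[:,0]-27)<4)|(h[:,0]>150))&(h[:,2]>60)&(X[:,0]>600)
    if m.sum()>10: print(n,'decoy',m.sum(),np.percentile(X[m],[1,99],axis=0).round(0).tolist())
c=V['bd0']; b=c['image'][110:240,120:512]; b=cv2.convertScaleAbs(cv2.resize(b,(800,265),interpolation=cv2.INTER_CUBIC),alpha=1.6)
d=V['st1']['image'][20:270,380:512]; d=cv2.convertScaleAbs(cv2.rotate(d,cv2.ROTATE_90_CLOCKWISE),alpha=1.6); d=cv2.resize(d,(635,335),interpolation=cv2.INTER_CUBIC); d=cv2.copyMakeBorder(d,0,0,0,165,cv2.BORDER_CONSTANT)
cv2.imwrite('pics/c2.png',np.vstack([b,d]))
E
```

```text
st0 397 224 slope 0.112 y at xc 300.8 x 1,99% [390.8 417.9] z [50.2 93.1]
st0 497 1087 slope 0.065 y at xc 303.3 x 1,99% [478.8 517.3] z [ 51.1 124.3]
st0 597 1301 slope 0.059 y at xc 305.2 x 1,99% [578.6 617.5] z [ 51.2 124.6]
st1 397 1189 slope 0.054 y at xc 301.0 x 1,99% [378.2 416.8] z [ 50.9 111.6]
st1 497 1239 slope 0.049 y at xc 303.4 x 1,99% [478.  515.7] z [ 50.9 123.4]
st1 597 1008 slope 0.039 y at xc 305.3 x 1,99% [577.3 615.1] z [ 51.3 124.6]
boardtop 4727 [[350.3, 309.0, 154.1], [500.3, 344.5, 157.7], [640.9, 358.7, 159.7]]
top edge slope [5.13599059e-02 3.16928085e+02] thickness [-32.86124666   9.55804086]
st0 decoy 106 [[676.0, 260.0, 62.0], [782.0, 302.0, 131.0]]
st1 decoy 14 [[670.0, 262.0, 70.0], [683.0, 296.0, 127.0]]
```

View pics/c2.png

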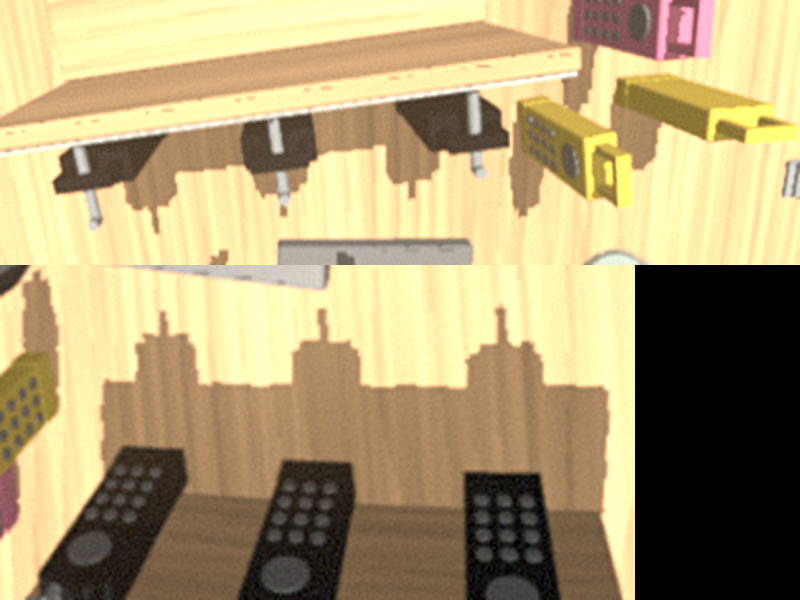

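The remotes hang at x≈397, 497 and 597, front faces at y≈301–305, tilted about 0.05 rad. The decoys stay at x>670. Station points from the two opposed wrist views agree to 0.5 mm, and the heights match. Starting with the candles.

```bash
cat >> h.py <<'E'
YS=-0.0835
CP={1:(573.1,-126.7),2:(580.8,-37.2),3:(588.1,52.4),4:(595.6,142.1)}
RP={1:(501.0,-40.6),2:(508.3,58.9),3:(516.6,158.4)}
flame=lambda h:(h[...,1]>90)&(h[...,2]<200)
def S(): s=bot.read_state(); return s
def look_candle(xy):
    """hover above and refine flame position (white around the flame)"""
    bot.move_to([*xy,180],down(YS)); bot.dwell(.1); c=grab('wrist'); p=proj(c,[*xy,48]); best=[]
    for a,u,v in (blob(c,*p,70,flame) or []):
        if not 15<a<400: continue
        u0,v0=int(u),int(v); r=c['image'][v0-12:v0+13,u0-12:u0+13]
        if r.size and (r.min(2)>110).mean()>.35: best.append((np.hypot(u-p[0],v-p[1]),a,at_z(c,u,v,47)))
    best.sort(key=lambda t:t[0]); return best,c
def candle(xy,k,Z=28):
    b,c=look_candle(xy)
    if not b: cv2.imwrite('pics/miss.png',c['image']); print('no candle at',xy); return False
    q=b[0][2][:2]; print('candle found',q.round(1),'area',b[0][1],'shift',np.round(q-np.array(xy),1))
    bot.move_gripper(72); 
    if np.hypot(*(q-xy))>3: bot.move_to([*q,180],down(YS))
    bot.servo_line([*q,Z+45],down(YS),speed=200); hit=bot.servo_line([*q,Z],speed=80,until_force=8)
    if hit: print('HIT on approach',S()['ee_pos']); return False
    bot.move_gripper(40,grip_force=35); w=S()['grip_width']; print('width',round(w,1))
    if not 45<w<54: return False
    z0=S()['ee_pos'][2]; bot.servo_line([*q,190],speed=250)
    t=CP[k]; bot.move_to([*t,190],down(YS)); bot.servo_line([*t,z0+18+16],speed=220)
    hit=bot.servo_line([*t,z0+18-1.5],speed=40,until_force=10); s=S()
    print('placed hit',hit,'seat err z',round(s['ee_pos'][2]-z0-18,2),'w',round(s['grip_width'],1),np.round(s['ft_force'],1))
    return s['ee_pos'][2]-z0-18<2.5
def release(k,zup=190):
    bot.move_gripper(70); x=S()['ee_pos']; bot.servo_line([x[0],x[1],zup],speed=250); print('clock',S()['clock'])
E
python3 - <<'E'
from h import *
if candle((622.4,-269.3),4): release(4)
c=grab('wrist'); g=c['image']; cv2.imwrite('pics/p1.png',g)
E
```

```text
candle found [ 623.4 -268.4] area 104 shift [1.  0.9]
width 49.1
placed hit True seat err z -0.53 w 48.9 [-0.2  0.5  5.5]
clock 17.6
```

View pics/p1.png

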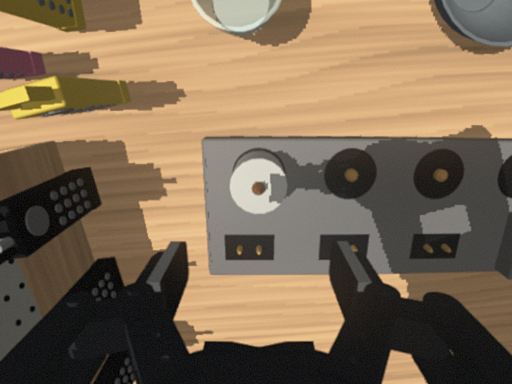

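Candle 1 sits on place 4 (flame at (260,188)) at seat height. Next, the other candles.

```bash
python3 - <<'E'
from h import *
for xy,k in (((509.6,-303.3),3),((395.4,-336.4),2),((501.6,-435.8),1)):
    if not candle(np.array(xy),k): print('STOP',k); break
    release(k)
E
```

```text
candle found [ 509.2 -302.9] area 102 shift [-0.4  0.4]
width 49.1
placed hit True seat err z -0.51 w 48.6 [-1.  -1.1  6.3]
clock 25.8
candle found [ 393.9 -336.6] area 102 shift [-1.5 -0.2]
width 49.0
placed hit True seat err z -0.48 w 49.0 [-1.5 -0.2  6.2]
clock 33.8417
candle found [ 501.2 -437.1] area 103 shift [-0.4 -1.3]
width 48.6
placed hit True seat err z -0.55 w 49.0 [-0.8  0.4  5.5]
clock 41.6833
```

All four candles are seated. Next, a hover look and then the first remote (middle peg).

```bash
cat >> h.py <<'E'
YB=np.pi/2+0.052
NB=np.array([-0.052,0.9986])   # board own +x in world
RM={1:(596.6,315.2),2:(497.2,313.3),3:(397.2,310.9)}
def pick_remote(i,Z=116,dc=(0,0)):
    q=np.array(RM[i])+dc; bot.move_gripper(66)
    bot.move_to([*q,240],down(YB)); bot.dwell(.1); c=grab('wrist')
    if bot.servo_line([*q,Z],speed=120,until_force=8): print('HIT',S()['ee_pos'],S()['ft_force']); return c,False
    bot.move_gripper(30,grip_force=45); s=S(); print('width',round(s['grip_width'],1),np.round(s['ft_force'],1))
    return c,36<s['grip_width']<44
def unhook():
    p=np.array(S()['ee_pos']); z=p[2]+9; bot.servo_line([p[0],p[1],z],speed=30); print('lift f',np.round(S()['ft_force'],1))
    t=p[:2]-NB*62
    h=bot.servo_line([*t,z],speed=60,until_force=12); print('pull hit',h,np.round(S()['ee_pos'],1),np.round(S()['ft_force'],1))
    if h: return False
    bot.servo_line([*t,290],speed=200); return True
E
python3 - <<'E'
from h import *
c,ok=pick_remote(2); c2=grab('wrist'); print(ok,S()['clock'])
cv2.imwrite('pics/r1.png',cv2.convertScaleAbs(np.vstack([c['image'][100:300],c2['image'][100:384]]),alpha=1.5))
E
```

```text
width 39.2 [0.4 0.3 4.6]
True 45.275
```

View pics/r1.png

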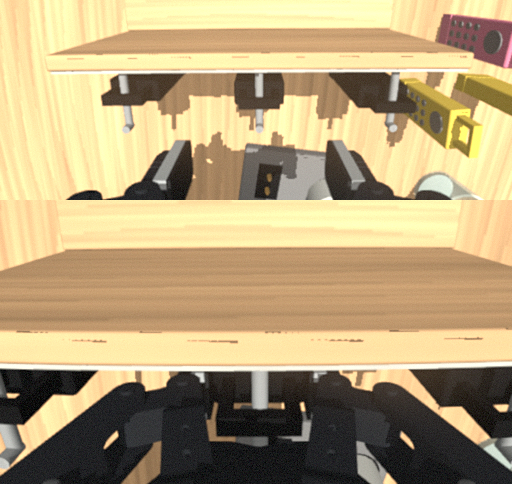

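The gripper holds the middle remote: its loop lies centred between the fingers at (258,420) and the width is 39 mm. Unhook it and look before placing.

```bash
cat >> h.py <<'E'
def place_remote(k,zg,d=(0,0)):
    t=np.array(RP[k])+d; bot.move_to([*t,290],down(YS)); bot.servo_line([*t,zg-1+24],speed=180)
    h=bot.servo_line([*t,zg-1-1.5],speed=30,until_force=10); s=S(); e=s['ee_pos'][2]-(zg-1)
    print('hit',h,'seat err',round(e,2),'f',np.round(s['ft_force'],1),'m',np.round(s['moment'],2)); return e<2.5
E
python3 - <<'E'
from h import *
if unhook():
    ok=place_remote(1,116); c=grab('wrist'); d=grab('side'); print(ok,S()['clock'])
    cv2.imwrite('pics/r2.png',cv2.convertScaleAbs(np.hstack([cv2.resize(c['image'],(400,300)),cv2.resize(d['image'][130:290,190:350],(400,300))]),alpha=1.4))
E
```

```text
lift f [-0.9  0.6 -1.3]
pull hit False [500.7 251.8 125.6] [-0.7 -1.1 -1.1]
hit True seat err 0.89 f [0.9 0.1 4.6] m [-0.02 -0.19  0.03]
True 50.85
```

View pics/r2.png

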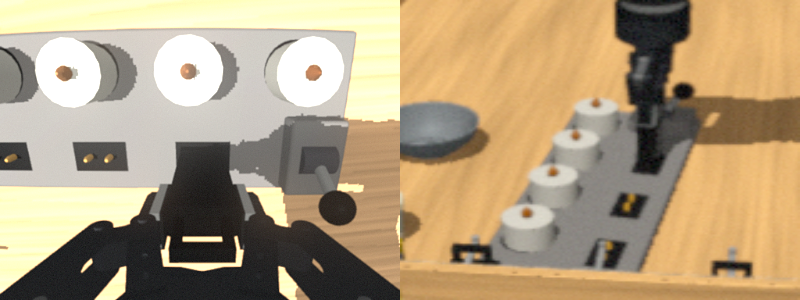

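The remote stands on place 1 at seat height, since it was gripped at z=116.6. Release it and do the other two.

```bash
python3 - <<'E'
from h import *
def rel():
    bot.move_gripper(56); x=S()['ee_pos']; bot.servo_line([x[0],x[1],290],speed=150); print('clock',S()['clock'])
rel()
for i,k in ((1,2),(3,3)):
    c,ok=pick_remote(i)
    if not ok: print('STOP pick',i); break
    z=S()['ee_pos'][2]
    if not unhook(): print('STOP unhook'); break
    if not place_remote(k,z): print('STOP place'); break
    rel()
else:
    bot.move_to([535,12,330],down(YS)); c=grab('wrist'); d=grab('side'); e=grab('scene')
    import pickle; pickle.dump((c,d,e),open('v2.pkl','wb'))
    cv2.imwrite('pics/f1.png',cv2.convertScaleAbs(np.vstack([np.hstack([cv2.resize(c['image'],(400,300)),cv2.resize(d['image'][130:290,190:403],(400,300))]),np.hstack([cv2.resize(e['image'][120:320,170:437],(400,300)),np.zeros((300,400,3),np.uint8)])]),alpha=1.4))
E
```

```text
clock 52.475
width 39.5 [-0.1  0.3  4. ]
lift f [-0.3 -0.4 -0.8]
pull hit False [600.1 253.8 125.7] [ 0.4 -0.5 -0.5]
hit True seat err 0.31 f [-1.6  1.   6.8] m [-0.02  0.22 -0.04]
clock 63.0667
width 39.2 [-0.2  0.1  4.8]
lift f [ 0.2 -0.5 -0.7]
pull hit False [400.7 249.4 125.6] [ 0.1 -0.  -1.8]
hit True seat err 0.29 f [1.  0.5 3.9] m [-0.08 -0.06 -0.04]
clock 73.3833
```

View pics/f1.png

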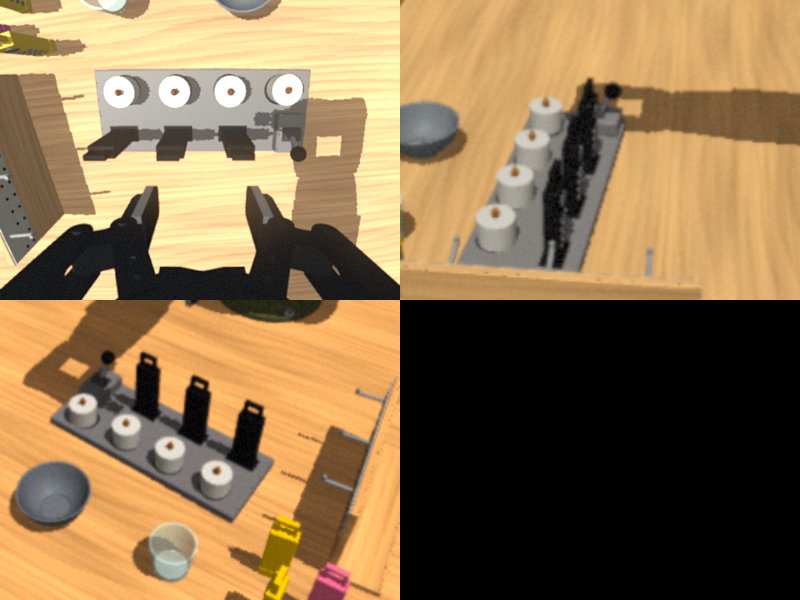

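All seven stand on their places: candles in a row, remotes upright, bowl and votive untouched. The switch ball is at (298,153) in the wrist view. Measure it, check the seating numerically, and flip it.

```bash
cat > sw.py <<'E'
from h import *
import pickle
V=pickle.load(open('v1.pkl','rb')); c,d,e=pickle.load(open('v2.pkl','rb'))
for k,p in CP.items():
    P=[*p,18+47]; r=[]
    for im in (c,d,e):
        g=[b for b in blob(im,*proj(im,P),9,lambda h:(h[...,1]>110)&(h[...,2]<230)&((h[...,0]<14)|(h[...,0]>165))) if b[0]<120]; r.append((im,*g[0][1:]) if g else None)
    r=[x for x in r if x]; print(k,len(r),(tri(r)-P).round(1) if len(r)>1 else None)
ball=tri([(V['st0'],375.7,247.7),(V['st1'],131.2,163.8)]); print('ball',ball.round(1))
X=np.array([np.cos(YS),np.sin(YS)]); O=np.array([544.5,10.9]); Y=np.array([-X[1],X[0]])
print('ball own',((ball[:2]-O)@X).round(1),((ball[:2]-O)@Y).round(1))
E
python3 sw.py
```

```text
1 2 [ 1.9 -3.1 -3.7]
2 3 [-1.4  0.1 -5.2]
3 2 [-0.5  0.4 -2.7]
4 2 [-0.4  0.5 -3.7]
ball [ 474.1 -139.    86.2]
ball own -57.6 -155.3
```

```bash
cat >> sw.py <<'E'
W=lambda x,z:[*(O+X*x-155.3*Y),z]
bot.move_gripper(0); bot.move_to(W(-100,200),down(YS)); bot.servo_line(W(-100,92),speed=200)
h=bot.servo_line(W(-26,92),speed=50,until_force=18); s=bot.read_state(); print(h,((np.array(s['ee_pos'])[:2]-O)@X).round(1),np.round(s['ft_force'],1))
bot.servo_line(W(-80,92),speed=120); bot.servo_line(W(-80,330),speed=250)
a,b=grab('wrist'),grab('side'); f=grab('scene'); print(bot.read_state()['clock'])
cv2.imwrite('pics/f2.png',cv2.convertScaleAbs(np.vstack([np.hstack([cv2.resize(a['image'],(400,300)),cv2.resize(b['image'][150:270,250:410],(400,300))]),np.hstack([cv2.resize(f['image'][120:320,170:437],(400,300)),cv2.resize(f['image'][140:230,190:310],(400,300))])]),alpha=1.4))
E
python3 sw.py
```

```text
1 2 [ 1.9 -3.1 -3.7]
2 3 [-1.4  0.1 -5.2]
3 2 [-0.5  0.4 -2.7]
4 2 [-0.4  0.5 -3.7]
ball [ 474.1 -139.    86.2]
ball own -57.6 -155.3
True -33.6 [-4.5  0.3  2.7]
79.3583
```

View pics/f2.png

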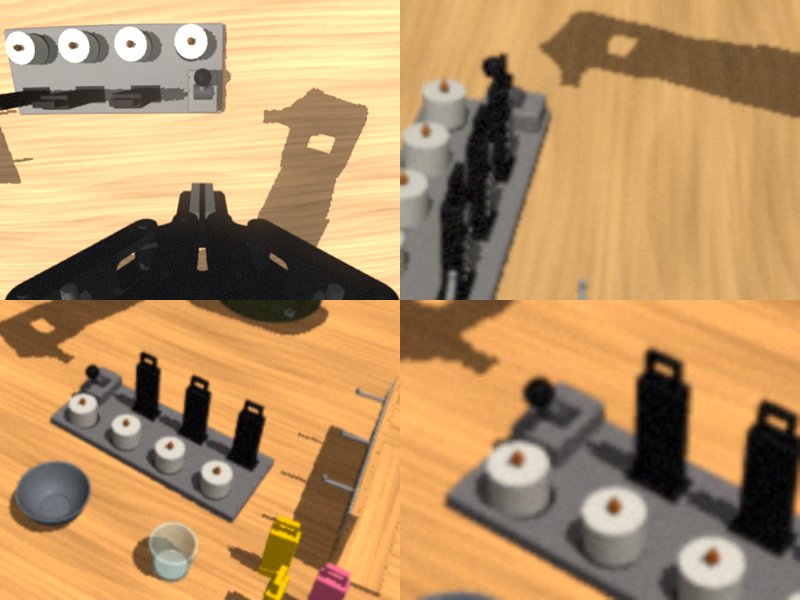

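The lever now leans to +x, but candle 1 at (516,470) shows the dark disc beside it, so it may have moved. Measure both.

```bash
python3 - <<'E'
from h import *
a,b,f=grab('wrist'),grab('side'),grab('scene')
B=tri([(f,232,167.9),(b,287.6,176.8),(a,261,98.6)]); print('ball',B.round(1))
X=np.array([np.cos(YS),np.sin(YS)]); O=np.array([544.5,10.9]); print('own x',((B[:2]-O)@X).round(1))
w=[(20,46),(74,45),(130,43),(191,40)]
for k,(u,v) in zip((4,3,2,1),w):
    P=[*CP[k],62]; 
    for n,im in (('w',a),('sc',f),('sd',b)):
        p=proj(im,P); g=blob(im,*p,14,lambda h:(h[...,1]>100)&(h[...,2]<235)&((h[...,0]<15)|(h[...,0]>165)))
        print(k,n,p.round(1),[(int(x[0]),(np.array(x[1:])-p).round(1).tolist(),(at_z(im,x[1],x[2],62)[:2]-P[:2]).round(1).tolist()) for x in g[:2]])
X0=cloud(a).reshape(-1,3)
for k in CP:
    m=(np.hypot(*(X0[:,:2]-CP[k]).T)<45)&(X0[:,2]>40)&(X0[:,2]<90); print(k,'top z',np.percentile(X0[m,2],[10,50,90]).round(1))
e=f['image'][150:240,180:300]
cv2.imwrite('pics/c3.png',cv2.convertScaleAbs(np.hstack([cv2.resize(e,(400,300),interpolation=cv2.INTER_CUBIC),cv2.resize(a['image'][20:140,180:340],(400,300),interpolation=cv2.INTER_CUBIC)]),alpha=1.3))
E
```

```text
ball [ 519.7 -144.3   81.5]
own x -11.8
4 w [21.8 59.4] [(52, [0.3, 1.5], [-1.7, 0.1])]
4 sc [314.7 233.3] [(14, [-0.1, -0.1], [-0.2, -0.2]), (7, [11.4, -10.6], [-44.8, 10.0])]
4 sd [239.8 243.2] [(9, [0.3, 0.0], [-0.8, 0.1])]
3 w [91.5 56.5] [(50, [0.5, 1.3], [-1.5, -0.2])]
3 sc [283.2 216.7] [(12, [0.1, -0.1], [-0.3, 0.0])]
3 sd [250.2 221.3] [(5, [0.8, 0.9], [-2.7, 3.6])]
2 w [165.4  54.4] [(43, [-0.2, 1.5], [-1.6, 0.5])]
2 sc [253.8 201.3] [(10, [0.0, 0.2], [0.4, 0.4]), (5, [8.2, -12.3], [-49.6, -4.2])]
2 sd [259.3 202. ] [(7, [0.5, -0.5], [-0.9, -2.7])]
1 w [241.4  53.9] [(52, [2.2, -1.3], [1.2, -2.7])]
1 sc [226.3 186.8] [(9, [-1.3, 0.2], [2.3, -2.7]), (5, [-5.3, -5.8], [-11.2, -24.5])]
1 sd [267.6 184.9] [(6, [-0.2, -0.5], [1.1, -2.7])]
1 top z [54.9 56.1 57.5]
2 top z [54.7 56.1 57.5]
3 top z [52.2 56.1 57.5]
4 top z [48.2 56.1 57.6]
```

View pics/c3.png

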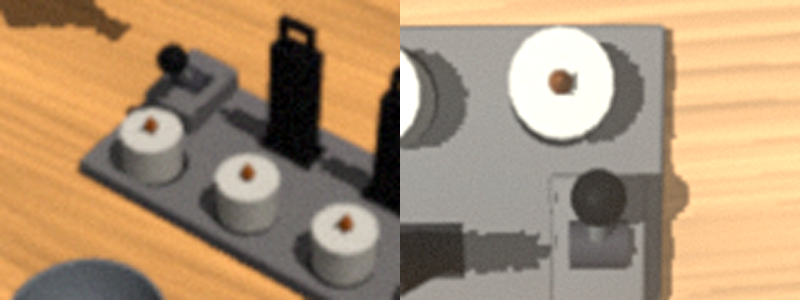

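The switch ball moved 46 of 48 mm, which is about 0.95 rad. Candle 1 is fully down (top at 56 mm like the others) and displaced only within its bore play, about 3.5 mm, which is under the 5 mm limit. Handing in.

```bash
python3 -c "
from rig import bot
print(bot.finish_job())"
```

```text
the job is handed in; nothing more can be done
None
```

I handed the job in: all three remotes and four candles are seated on the station and the switch is flipped to on (about 0.95 rad), with candle 1 about 3.5 mm off its place's centre against the 5 mm limit; the judge's verdict was not returned.

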